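# Lock the suspended plate of an anti-vibration table with a T-key

### The job

Lock the suspended plate of the anti-vibration table: take the T-handled hex key from its wooden holder, feel for the hexagon socket of the lock disc down in the round well and let the key sink fully into it without ramming it. Turn the disc clockwise, taking a fresh grip on the handle when the wrist runs out, until it comes up against its stop, then let go and leave the key standing upright in the socket. Leave the flask, the dish and the timer alone.

Things in the scene. Friction and masses are not known exactly. Their poses are not given: they have to be found in the camera images.
- hex_key: steel T-handled hex key, 112 mm tall, about 0.22 kg, upright in the wooden holder. Origin: centre of its lower end, z up the shank. Hexagon 20 mm across flats up to 36 mm above the tip, tapering over the lowest 2 mm to 18 mm; flats face along +-x and every 60 degrees from there. Round shank 14 mm thick above
- key_bar (a point): middle of the key's black handle bar, 103 mm above the tip. The bar lies along the key's y: 74 mm long, 14 mm wide in x, 18 mm high (94 to 112 mm above the tip); pinch it from above across x
- key_holder: fixed wooden block 70 x 70 x 48 mm with a round hole 25.5 mm wide and 42 mm deep in the middle of its top, where the key stands loosely. Origin at the centre of its underside
- vibration_table: fixed grey anti-vibration table on rubber feet, x to its rear. Origin on the worktop exactly below the centre of the round access well (50 mm wide). Case top at 62 mm, 220 mm wide, from 65 mm in front of the well centre to 135 mm behind it; an aluminium plate (top at 84 mm) covers it from 37 mm behind the well centre on
- well (a point): centre of the well at the height of the lock disc's flat face, 48 mm above the worktop (14 mm below the case top). In that face is a hexagon socket 21.5 mm across flats, 18 mm deep, no chamfer. The disc hangs on the suspended frame: the socket's centre is off this point by up to 6 mm along the table's x and up to 6 mm along its y, differently each time; it does not shift when pushed
- lock_disc (a joint): turn of the lock disc in rad, growing clockwise seen from above; starts at 0 to 0.4, stop at 3.0; stiff (0.12 N m), stays where left. At 0 two socket flats face along the table's +-x (others every 60 degrees) and a short dark line on the face points to the table's front (-x); at q they are turned clockwise by q. The key has about 0.15 rad of play in the socket either way
- erlenmeyer: bystander: closed conical flask, 67 mm wide, 126 mm tall, origin at the centre of its base
- petri_2: bystander: closed round dish, 62 mm wide, 18 mm high, origin at the centre of its base
- lab_timer: bystander: small timer, 58 x 62 x 20 mm, origin at the centre of its base
Mind the look-alikes: they are no part of the job. There is more than one size of the hex_key; the one meant has the size given above.

How it is judged (in metres and radians):
On the way, in this order (a step that is already met when the one before it is completed fails the run):
1. the key is sunk in the socket, disc not yet turned far (z of hex_key in the frame of vibration_table below 0.035 m and horizontal distance between hex_key and vibration_table below 0.012 m and value of joint lock_disc below 1 rad), for 0.1 s.
2. the disc is turned against its stop (value of joint lock_disc above 2.88 rad), for 0.1 s.
At the end, for the whole second after the job is handed in: the lock disc is turned to within 0.12 rad of its stop, and the key stands released and at rest in the socket, upright within 0.2 rad, its tip at least 12 mm below the disc face (below 36 mm over the worktop) and within 12 mm of the well's centre line (value of joint lock_disc above 2.88 rad and z of hex_key in the frame of vibration_table below 0.036 m and horizontal distance between hex_key and vibration_table below 0.012 m and angle between hex_key's own z axis and vertical below 0.2 rad and linear speed of hex_key below 0.03 m/s); the robot touches nothing.
It fails at once if the key is rammed: its tip, not yet sunk in the socket (40 mm or more above the worktop), is pressed against the table or its disc with more than 50 N (contact force between hex_key and vibration_table above 50 N and z of hex_key in the frame of vibration_table above 0.04 m).
It fails at once if the flask is moved by more than 30 mm (distance of erlenmeyer from where it was at the start of the episode above 0.03 m).
It fails at once if the dish is moved by more than 30 mm (distance of petri_2 from where it was at the start of the episode above 0.03 m).
It fails at once if the timer is moved by more than 30 mm (distance of lab_timer from where it was at the start of the episode above 0.03 m).
It also fails if it takes over 72 s, if anything falls off the work surface, if the arm or the gripper's body presses on something with over 40 N, if the wrist force passes 120 N, or if a joint passes its speed limit or range.

### The arm

A 6-joint arm with a two-finger parallel gripper is mounted at the origin on a cart in front of the work surface, level with it; the furniture and walls round the work are solid. World frame = base frame: x ahead of the robot, y to its left, z up, the work surface at z = 0. Lengths are in m, angles in degrees, forces in N, time in s.
With the tool pointing down it reaches from about 0.375 to 0.9 m from the base axis. Payload 3.1 kg.
Tool frame: the origin (TCP) lies at the very end of the fingers, on their centre line; the grasp point (between the pads) lies 19 mm behind it; z points along the fingers, x is the direction in which the jaws open and shut, and the axes are right-handed (so a half turn about z gives the same grasp; the last joint's range is limited). The gripper opens to 87 mm and grips with 3 to 60 N. Pads are 19 mm wide; open, the fingers measure 117 mm over their backs; the gripper's body (75 mm by 190 mm) begins 51 mm behind the grasp point.
Start: joints at [56.58, 30.224, 82.088, -0, 67.689, -10.227], TCP at [0.246, 0.574, 0.223] pointing down, gripper open.
Joint ranges: [-176.69, 176.69], [-43.24, 126.21], [12.49, 139.97], [-82, 262], [0, 151.66], [-163.58, 163.58]. Speed limits (degrees/s): [159.86, 159.86, 180, 180, 180, 180].

### API

Orientations are given as a 3x3 rotation matrix whose columns are the frame's x, y, z axes.
In Python, from rig import bot gives the robot as it stands.
- The arm moves only by the tool arm_command, never from a script. Its argument "plan" is a list of rows, each an object of numbers: "claw": the opening, from 0 (shut) to 1 (fully open); "dx", "dy", "dz": the shift along the tool's x, y, z in cm; "twist": the turn about the tool's z in degrees. A call has 1 to 8 rows; each row is the pose to reach, as a shift and turn from the pose measured when the call began, along the tool's axes at that moment; what a row does not reach only later rows make up. A row lasts 1/12 s, in which the tool goes at most 41.7 mm and 7.16 degrees, less where a joint would pass 70% of its speed; a pose out of reach is approached as far as the arm can. A call with a gripper value outside its range is refused whole. The fingers move at their own pace and stop on an object; the grip force is fixed at half the most. Time passes only in rows, so rows that repeat a pose let the fingers close. It gives the time, the measured TCP pose, the force and the opening at its end, in the units of the state.
- bot.read_state(): the state, without advancing time (a new reading comes with each control period).
- bot.capture(name): name is "scene" or "top"; returns the picture (480x640x3 uint8, red, green, blue); there is no depth.
- bot.calibration(name): a dict with "intrinsics" (3x3 intrinsics, pixels), "rvec" (rotation vector, rad) and "tvec" (3), from world to camera coordinates, as OpenCV has them. Camera axes: x right, y down, z forward; pixel columns grow to the right and rows downward; lengths in m; the calibration is good to about 2 mm. A picture is of the moment at which its call begins. calibration takes no time and is no camera call.
- bot.hand_in(): hands the job in, once; it reports no verdict.
The state is a dict: "time_s": time; "joint_positions": joint angles; "qvel": joint speeds; "tau": joint torques, N m; "position": TCP position; "tcp_rot": TCP orientation; "force": force on the tool from outside, world axes, zero at the start; "moment": the same for the moment, N m; "opening": opening from 0.0 (shut) to 1.0 (fully open).
Only numpy, scipy, OpenCV 4.12 (cv2) and the standard library are available. Lean on these libraries where they do the work, as an engineer would, in place of code of your own. Each camera call takes 0.05 s, during which the arm holds its last target.

## Working session

There is one attempt and no reset: what is moved stays moved. The work goes in short steps, Python scripts to look and compute and a tool call to move; the robot and the scene stay as the last step left them, time stands still between calls to the robot, and variables do not carry over. Pictures are saved under pics/ and viewed, and the job is handed in when it is done.

Besides the shell and the picture viewer there is one more tool, called after "Call:" in YAML: its name, and indented under it one key for each argument. arm_command: Moves the arm, as the interface text tells. Its arguments: {"type":"object","properties":{"plan":{"type":"array"}},"required":["plan"]}

```bash
mkdir -p pics; ls
python3 - <<'E'
from rig import bot
import cv2
s=bot.read_state(); print(s)
for n in("scene","top"):
    im=bot.capture(n); cv2.imwrite(f"pics/{n}0.png",im[:,:,::-1]); print(n,bot.calibration(n))
E
```

```text
pics
{'time_s': 0.0, 'joint_positions': array([ 5.65787097e+01,  3.02792404e+01,  8.21567327e+01, -4.43100563e-04,
        6.76897228e+01, -1.02272027e+01]), 'qvel': array([-0.0324704 , -0.0633725 , -0.06586613,  0.06106571,  0.01279198,
       -0.02846953]), 'tau': array([-3.34732749e-04, -4.40049183e+01, -1.76591474e+01,  6.32009888e-02,
        5.82122442e-02, -1.80847105e-04]), 'position': array([0.24571428, 0.57386854, 0.22156678]), 'tcp_rot': array([[ 3.93843057e-01,  9.19176915e-01, -1.20235652e-03],
       [ 9.19175163e-01, -3.93844706e-01, -1.83498560e-03],
       [-2.16021815e-03, -3.82479916e-04, -9.99997594e-01]]), 'force': array([ 0.32182394, -0.25187298,  0.64343502]), 'moment': array([-0.03214659, -0.02500441,  0.02783927]), 'opening': 0.9998578830473243}
scene {'intrinsics': array([[490.59970457,   0.        , 324.08772106],
       [  0.        , 490.59970457, 243.38241352],
       [  0.        ,   0.        ,   1.        ]]), 'rvec': array([ 2.18800017, -1.25681052,  0.41609245]), 'tvec': array([-0.26253267,  0.39700704,  1.16601295])}
top {'intrinsics': array([[465.0579033 ,   0.        , 322.30796464],
       [  0.        , 465.0579033 , 241.59365822],
       [  0.        ,   0.        ,   1.        ]]), 'rvec': array([ 2.16579464, -2.16974   ,  0.13088852]), 'tvec': array([-0.02927203,  0.52801607,  1.0107406 ])}
```

View pics/scene0.png

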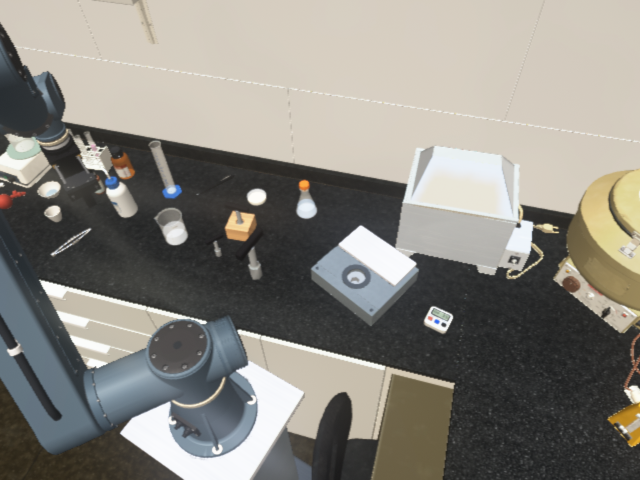

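View pics/top0.png

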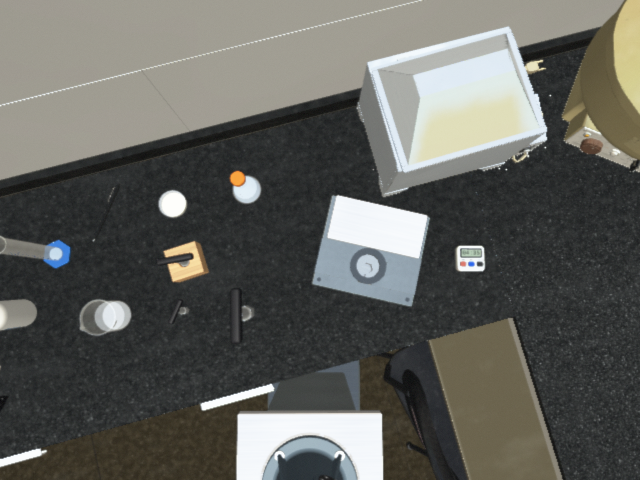

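```bash
cat > h.py <<'E'
import numpy as np, cv2
from rig import bot
def cam(n):
    c=bot.calibration(n); R,_=cv2.Rodrigues(np.array(c["rvec"])); return np.array(c["intrinsics"]),R,np.array(c["tvec"]).ravel()
def ray(n,uv):
    K,R,t=cam(n); d=R.T@np.linalg.solve(K,np.array([uv[0],uv[1],1.])); return -R.T@t,d/np.linalg.norm(d)
def onz(n,uv,z):
    o,d=ray(n,uv); return o+d*(z-o[2])/d[2]
def tri(uvs,uvt):
    o1,d1=ray("scene",uvs); o2,d2=ray("top",uvt)
    A=np.array([d1,-d2]).T; s,*_=np.linalg.lstsq(A,o2-o1,rcond=None)
    p,q=o1+d1*s[0],o2+d2*s[1]; return (p+q)/2,np.linalg.norm(p-q)
def proj(n,p):
    K,R,t=cam(n); x=K@(R@np.array(p,float)+t); return x[:2]/x[2]
E
python3 - <<'E'
from h import *
a=cv2.imread("pics/top0.png"); b=cv2.imread("pics/scene0.png")
z=lambda im,x,y,w,h,k: cv2.resize(im[y:y+h,x:x+w],None,fx=k,fy=k,interpolation=cv2.INTER_CUBIC)
cv2.imwrite("pics/k_top.png",z(a,140,225,130,125,6)[:600])
cv2.imwrite("pics/k_sc.png",z(b,190,195,100,95,6))
cv2.imwrite("pics/t_top.png",z(a,300,185,140,130,5)); cv2.imwrite("pics/t_sc.png",z(b,300,220,130,110,6)[:600])
for n in("top","scene"):
    K,R,t=cam(n); print(n,-R.T@t)
E
```

```text
top [ 0.41165083 -0.02119604  1.06364877]
scene [-0.20974457 -0.44997791  1.15743306]
```

View pics/k_top.png

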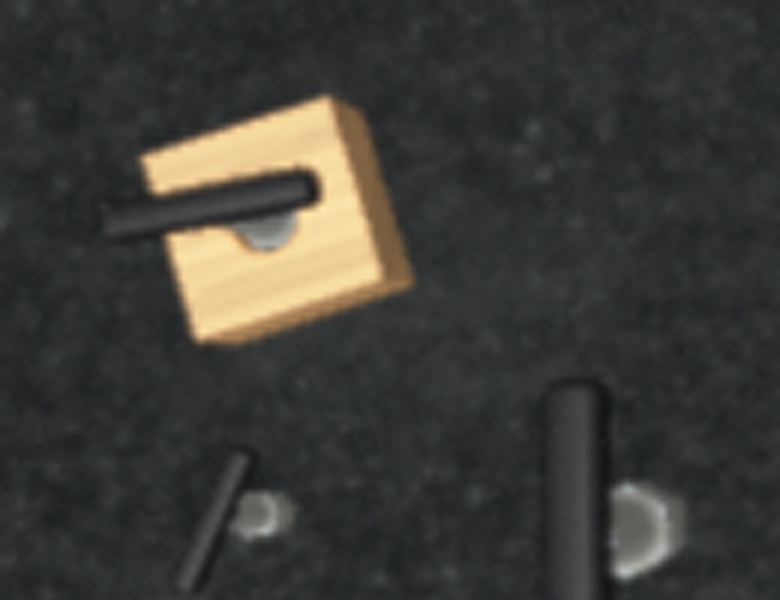

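View pics/k_sc.png

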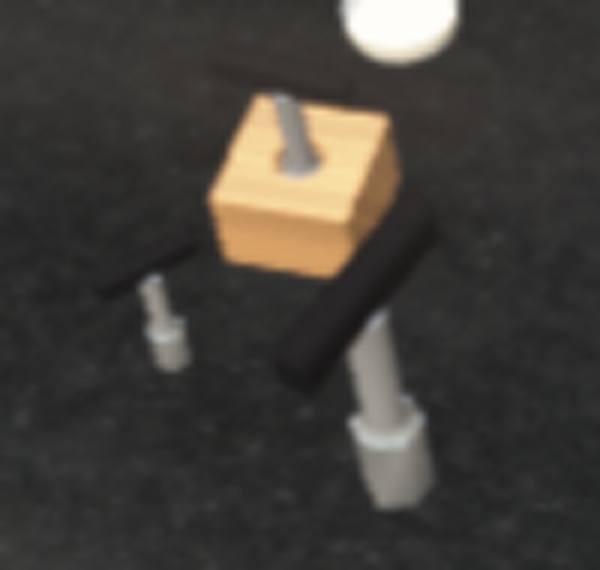

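View pics/t_top.png

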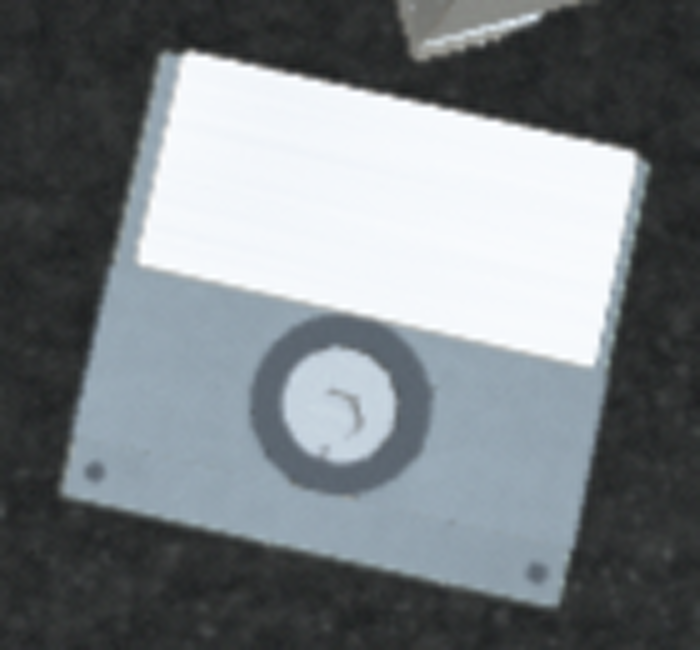

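View pics/t_sc.png

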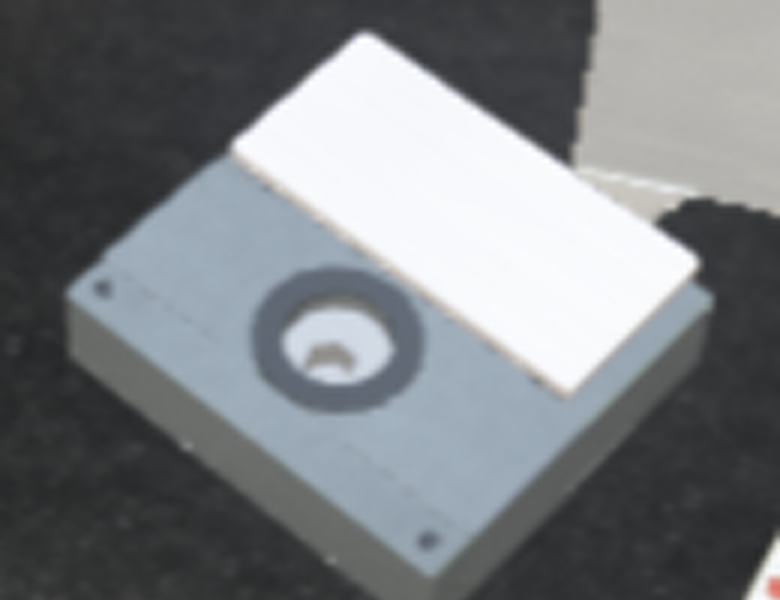

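Run:
```python
from h import *
np.set_printoptions(precision=4,suppress=True)
a=cv2.imread("pics/top0.png"); b=cv2.imread("pics/scene0.png")
# bar of the holder key in top: dark pixels over wood region only + PCA using full crop estimate
T=lambda x,y:(140+x/6,225+y/6); S=lambda x,y:(190+x/6,195+y/6)
e1,e2=onz("top",T(108,222),.112),onz("top",T(314,188),.112)
print("bar ends",e1,e2,np.linalg.norm(e1-e2),"mid",(e1+e2)/2,np.degrees(np.arctan2(*(e2-e1)[[1,0]])))
mid=(e1+e2)/2
print("bar tri ends",tri(S(215,68),T(108,222)),tri(S(352,92),T(314,188)))
for n,p in(("big",[(578,385),(578,690)]),("small",[(245,452),(187,588)])):
    for zz in(.06,.08,.11,.14):
        q=[onz("top",T(*x),zz) for x in p]; print(n,zz,np.linalg.norm(q[0]-q[1]))
# holder top corners at z=.048
hc=[onz("top",T(*x),.048) for x in((140,157),(330,95),(383,280),(197,342))]
print("holder",np.mean(hc,0),[np.linalg.norm(hc[i]-hc[i-1]) for i in range(4)])
# table by masks
def tb(im,n,lo,hi):pass
P=lambda x,y:(300+x/5,185+y/5)
fl,fr=onz("top",P(62,495),.062),onz("top",P(560,607),.062)
print("table front",fl,fr,np.linalg.norm(fl-fr),"yaw of +x(rear)",np.degrees(np.arctan2(*(fl-fr)[[1,0]]))-90)
# dark ring
hsv=cv2.cvtColor(a,cv2.COLOR_BGR2HSV)
for n,im,(x0,y0,x1,y1) in(("top",a,(340,240,400,292)),("scene",b,(335,258,378,296))):
    g=cv2.cvtColor(im,cv2.COLOR_BGR2GRAY)[y0:y1,x0:x1]
    big=cv2.resize(g,None,fx=4,fy=4,interpolation=cv2.INTER_CUBIC)
    m=(big<125).astype(np.uint8)
    cs,_=cv2.findContours(m,cv2.RETR_EXTERNAL,cv2.CHAIN_APPROX_NONE)
    c=max(cs,key=cv2.contourArea); el=cv2.fitEllipse(c)
    u=((el[0][0]+.5)/4-.5+x0,(el[0][1]+.5)/4-.5+y0); print(n,"ring ell",u,[v/4 for v in el[1]],"->",onz(n,u,.062), "diam mm",np.array(el[1])/4/465*1000)
```

```text
bar ends [0.4772 0.3063 0.112 ] [0.4887 0.2366 0.112 ] 0.070587709580879 mid [0.483  0.2715 0.112 ] -80.62651761420567
bar tri ends (array([0.4785, 0.3125, 0.0936]), np.float64(0.0002599135477102264)) (array([0.4898, 0.2369, 0.1069]), np.float64(0.002582840542455735))
big 0.06 0.10713632505244236
big 0.08 0.10500138844124667
big 0.11 0.10179898352445306
big 0.14 0.09859657860765945
small 0.06 0.05135718339402524
small 0.08 0.05033377391062047
small 0.11 0.04879865968551347
small 0.14 0.04726354546040639
holder [0.4829 0.2723 0.048 ] [np.float64(0.07104370256221348), np.float64(0.07208315441663729), np.float64(0.07080992532480584), np.float64(0.07019122410411827)]
table front [ 0.4328 -0.0085  0.062 ] [ 0.3847 -0.2214  0.062 ] 0.21824311757045745 yaw of +x(rear) -12.743948270601308
top ring ell (367.6785488128662, 265.56628608703613) [35.55979537963867, 35.862770080566406] -> [ 0.4722 -0.1277  0.062 ] diam mm [76.4727 77.1242]
scene ring ell (355.7172336578369, 276.2708053588867) [23.737911224365234, 28.182735443115234] -> [ 0.4695 -0.1278  0.062 ] diam mm [51.0493 60.608 ]
```

Run:
```python
from h import *
def enh(im,x,y,w,h,k):
    c=cv2.resize(im[y:y+h,x:x+w],None,fx=k,fy=k,interpolation=cv2.INTER_CUBIC).astype(float)
    c=np.clip((c-100)*255/155,0,255); return np.clip(c**2/255,0,255).astype(np.uint8)
a=cv2.imread("pics/top0.png"); b=cv2.imread("pics/scene0.png")
A=enh(a,350,250,36,34,16); B=enh(b,340,262,32,28,18)
cv2.imwrite("pics/w_top.png",A);cv2.imwrite("pics/w_sc.png",B)
```

```text
(no output)
```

View pics/w_top.png

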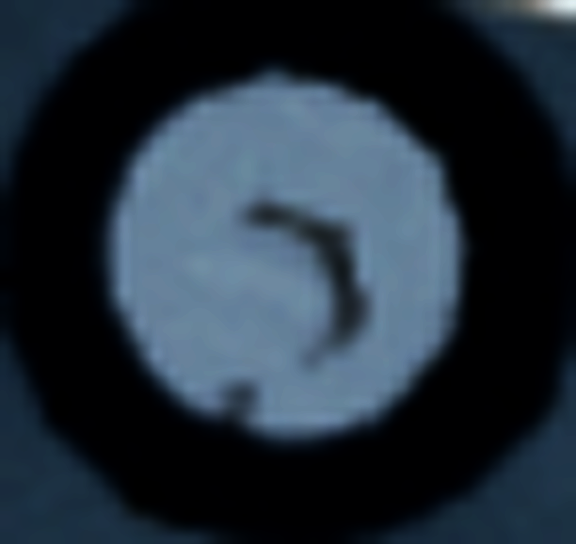

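View pics/w_sc.png

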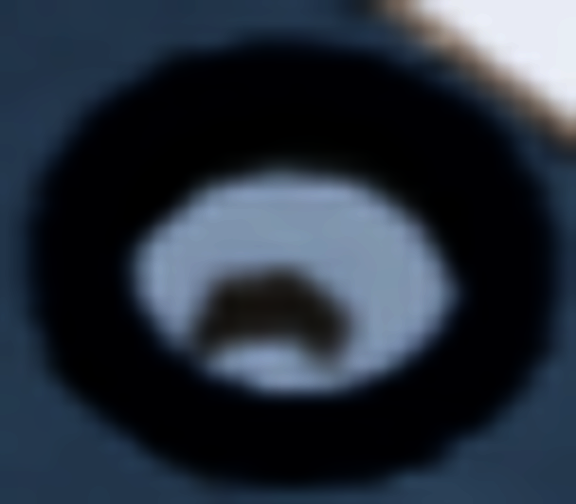

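Run:
```python
from h import *
np.set_printoptions(precision=4,suppress=True)
P=lambda x,y:(350+(x+.5)/16-.5,250+(y+.5)/16-.5); S=lambda x,y:(340+(x+.5)/18-.5,262+(y+.5)/18-.5)
ring=np.array([0.4722,-0.1277]); yaw=np.radians(-12.74)
ex=np.array([np.cos(yaw),np.sin(yaw)]); ey=np.array([-ex[1],ex[0]])
# well inner ellipse
def loc(p,r=ring): d=p[:2]-r; return np.array([d@ex,d@ey])*1000
for n,uv in(("V0",(248,205)),("V1",(350,226)),("V2",(370,312)),("V3",(310,365)),("mark far",(240,385)),("markl",(228,395)),("markr",(256,392))):
    print(n,loc(onz("top",P(*uv),.048)))
rs=np.array([0.4695,-0.1278])
for n,uv in(("L",(197,335)),("ul",(222,270)),("ur",(295,265)),("r",(352,325))):
    print("scene",n,loc(onz("scene",S(*uv),.048),rs))
# inner floor edges
```

```text
V0 [6.7571 5.8625]
V1 [ 6.9996 -8.3583]
V2 [ -3.9062 -13.4571]
V3 [-12.7738  -6.9528]
mark far [-17.5298   1.8081]
markl [-19.22     3.1227]
markr [-17.9848  -0.5219]
scene L [-11.6229   8.0316]
scene ul [-0.1632 13.0852]
scene ur [8.0286 5.5565]
scene r [ 5.5903 -7.9481]
```

```bash
cat >> h.py <<'E'
def go(p,yaw):
    s=bot.read_state(); R=np.array(s["tcp_rot"]); q=np.array(s["position"])
    d=R.T@(np.array(p)-q)*100; y=np.degrees(np.arctan2(R[1,0],R[0,0])); t=(y-yaw+180)%360-180
    print("t=%.2f pos %s yaw %.2f tilt %.2f J %s F %s M %s open %.3f"%(s["time_s"],np.round(q,4),y,np.degrees(np.arccos(-R[2,2])),np.round(s["joint_positions"],1),np.round(s["force"],1),np.round(s["moment"],2),s["opening"]))
    print("dx,dy,dz cm",np.round(d,2),"twist",round(t,1))
E
python3 - <<'E'
from h import *
T=lambda x,y:(140+x/6,225+y/6); S=lambda x,y:(190+x/6,195+y/6)
print("big end",tri(S(430,215),T(578,690)),tri(S(430,215),T(578,385)), tri(S(290,370),T(578,690)))
go([.483,.2715,.20],9.4)
E
```

```text
big end (array([0.34584167, 0.09752947, 0.25307792]), np.float64(0.04875619110648781)) (array([0.42211693, 0.13861579, 0.14383047]), np.float64(0.003017446419455346)) (array([0.32243329, 0.13918137, 0.14293528]), np.float64(0.002173206247403829))
t=0.10 pos [0.2457 0.5739 0.2217] yaw 66.81 tilt 0.11 J [ 56.6  30.3  82.1  -0.   67.7 -10.2] F [-0.5  0.3 -0.5] M [-0.02  0.02 -0.01] open 0.999
dx,dy,dz cm [-18.45  33.72   2.19] twist 57.4
```

Call:
arm_command:
  plan:
    - {"claw": 1, "dx": -2.2, "dy": 4.0, "dz": 0.2, "twist": 7}
    - {"claw": 1, "dx": -4.4, "dy": 8.0, "dz": 0.5, "twist": 14}
    - {"claw": 1, "dx": -6.6, "dy": 12.0, "dz": 0.8, "twist": 21}
    - {"claw": 1, "dx": -8.8, "dy": 16.0, "dz": 1.0, "twist": 28}
    - {"claw": 1, "dx": -11.0, "dy": 20.0, "dz": 1.3, "twist": 35}
    - {"claw": 1, "dx": -13.2, "dy": 24.0, "dz": 1.6, "twist": 42}
    - {"claw": 1, "dx": -15.4, "dy": 28.0, "dz": 1.9, "twist": 49}
    - {"claw": 1, "dx": -18.45, "dy": 33.7, "dz": 2.2, "twist": 57.4}

```text
time_s: 0.77
position: [0.4512, 0.3102, 0.2021]
tcp_rot: [[0.984, 0.179, -0.002], [0.179, -0.984, -0.002], [-0.002, 0.002, -1.0]]
force: [0.6, 0.8, -0.3]
opening: 0.999
```

Run:
```python
from h import *
go([.483,.2715,.20],9.4)
```

```text
t=0.77 pos [0.4512 0.3102 0.2021] yaw 10.31 tilt 0.16 J [22.8 25.8 94.4 -0.1 59.9 12.6] F [ 0.6  0.8 -0.3] M [-0.07  0.   -0.02] open 0.999
dx,dy,dz cm [2.44 4.38 0.21] twist 0.9
```

Call:
arm_command:
  plan:
    - {"claw": 1, "dx": 2.4, "dy": 4.4, "dz": 0.2, "twist": 0.9}
    - {"claw": 1, "dx": 2.4, "dy": 4.4, "dz": 2.5, "twist": 0.9}
    - {"claw": 1, "dx": 2.4, "dy": 4.4, "dz": 2.5, "twist": 0.9}
    - {"claw": 1, "dx": 2.4, "dy": 4.4, "dz": 2.5, "twist": 0.9}
    - {"claw": 1, "dx": 2.4, "dy": 4.4, "dz": 2.5, "twist": 0.9}

```text
time_s: 1.18
position: [0.4817, 0.2717, 0.1771]
tcp_rot: [[0.986, 0.164, -0.003], [0.164, -0.986, -0.002], [-0.004, 0.001, -1.0]]
force: [0.4, 0.8, 0.7]
opening: 1.003
```

Run:
```python
from h import *
for n in("scene","top"):
    im=bot.capture(n)[:,:,::-1]; cv2.imwrite(f"pics/{n}1.png",im)
    x,y=(190,180) if n=="scene" else (130,210)
    cv2.imwrite(f"pics/{n}1c.png",cv2.resize(im[y:y+110,x:x+130],None,fx=5,fy=5,interpolation=cv2.INTER_CUBIC))
go([.483,.2715,.09],9.4)
```

```text
t=1.28 pos [0.482  0.2724 0.1778] yaw 9.52 tilt 0.12 J [17.9 28.1 95.  -0.1 57.   8.5] F [-0.4 -0.5 -0. ] M [-0.09  0.05 -0.02] open 0.999
dx,dy,dz cm [0.1  0.1  8.78] twist 0.1
```

View pics/scene1c.png

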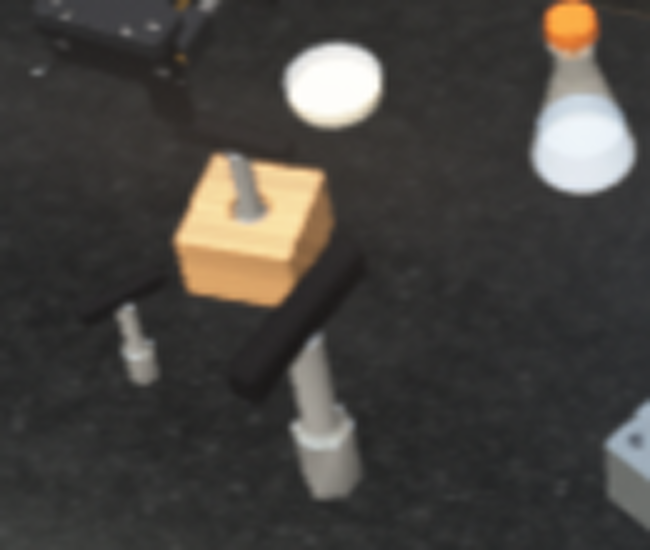

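View pics/top1c.png

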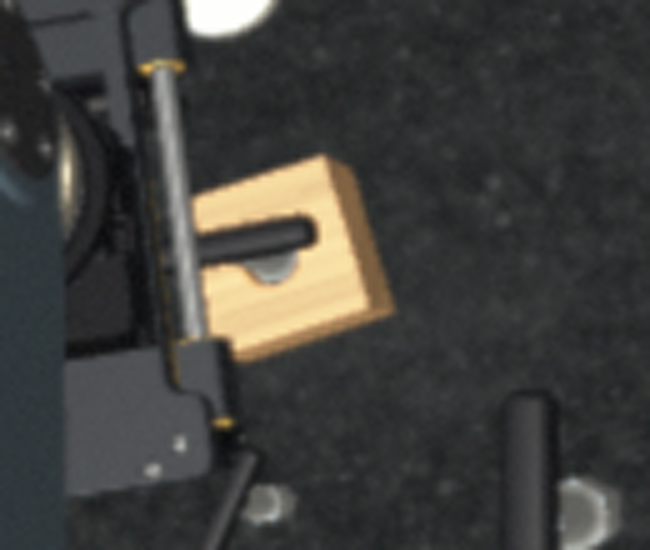

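Call:
arm_command:
  plan:
    - {"claw": 1, "dx": 0.1, "dy": 0.1, "dz": 3}
    - {"claw": 1, "dx": 0.1, "dy": 0.1, "dz": 5.5}
    - {"claw": 1, "dx": 0.1, "dy": 0.1, "dz": 7.5}
    - {"claw": 1, "dx": 0.1, "dy": 0.1, "dz": 8.8}
    - {"claw": 1, "dx": 0.1, "dy": 0.1, "dz": 8.8}

```text
$.plan[0]: bad value
```

Call:
arm_command:
  plan:
    - {"claw": 0}
    - {"claw": 0}
    - {"claw": 0}
    - {"claw": 0}
    - {"claw": 0}
    - {"claw": 0}
    - {"claw": 0}
    - {"claw": 0}

```text
$.plan[0]: bad value
```

Run:
```python
from h import *
for n in("scene",):
    im=bot.capture(n)[:,:,::-1]; cv2.imwrite(f"pics/{n}2.png",im)
    x,y=(170,120)
    cv2.imwrite(f"pics/{n}2c.png",cv2.resize(im[y:y+150,x:x+150],None,fx=4,fy=4,interpolation=cv2.INTER_CUBIC))
go([.483,.2715,.09],9.4)
```

```text
t=1.33 pos [0.4821 0.2725 0.1779] yaw 9.53 tilt 0.10 J [17.9 28.1 95.  -0.1 57.   8.5] F [-0.6  0.   0.2] M [-0.06  0.05  0.01] open 1.002
dx,dy,dz cm [0.09 0.1  8.79] twist 0.1
```

View pics/scene2c.png

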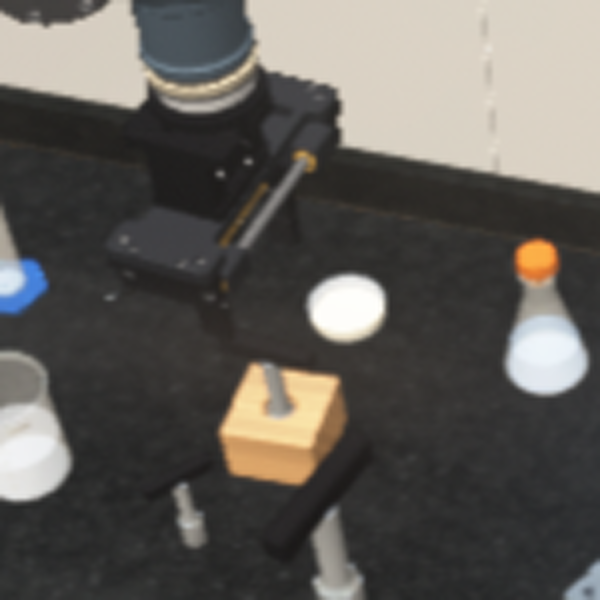

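The plan rows need every field. The picture shows the gripper above the holder and no contact yet.

Call:
arm_command:
  plan:
    - {"claw": 1, "dx": 0.1, "dy": 0.1, "dz": 3, "twist": 0}
    - {"claw": 1, "dx": 0.1, "dy": 0.1, "dz": 5.5, "twist": 0}
    - {"claw": 1, "dx": 0.1, "dy": 0.1, "dz": 7.5, "twist": 0}
    - {"claw": 1, "dx": 0.1, "dy": 0.1, "dz": 8.8, "twist": 0}
    - {"claw": 1, "dx": 0.1, "dy": 0.1, "dz": 8.8, "twist": 0}

```text
time_s: 1.75
position: [0.4808, 0.272, 0.0879]
tcp_rot: [[0.986, 0.168, -0.006], [0.168, -0.986, -0.003], [-0.006, 0.002, -1.0]]
force: [0.1, -0.0, 0.3]
opening: 1.002
```

Run:
```python
from h import *
for n in("scene","top"):
    im=bot.capture(n)[:,:,::-1]; cv2.imwrite(f"pics/{n}3.png",im)
    x,y=(170,150) if n=="scene" else (110,200)
    cv2.imwrite(f"pics/{n}3c.png",cv2.resize(im[y:y+120,x:x+130],None,fx=4,fy=4,interpolation=cv2.INTER_CUBIC))
go([.483,.2715,.09],9.4)
```

```text
t=1.85 pos [0.4829 0.2724 0.0903] yaw 9.62 tilt 0.09 J [17.9 35.8 98.6 -0.1 45.7  8.4] F [ 0.7  0.4 -0. ] M [-0.1   0.03  0.01] open 1.000
dx,dy,dz cm [-0.    0.09  0.03] twist 0.2
```

View pics/scene3c.png

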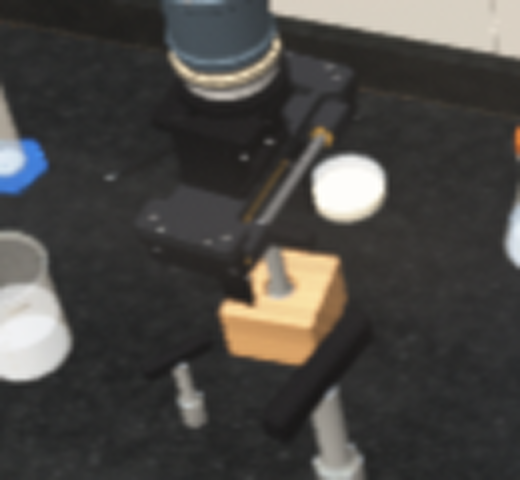

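View pics/top3c.png

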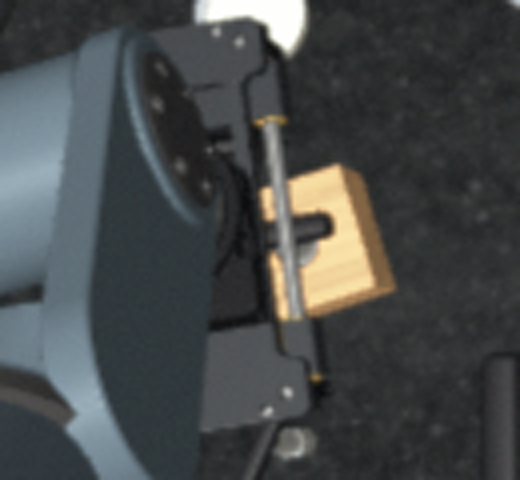

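Call:
arm_command:
  plan:
    - {"claw": 0, "dx": 0, "dy": 0.1, "dz": 0, "twist": 0}
    - {"claw": 0, "dx": 0, "dy": 0.1, "dz": 0, "twist": 0}
    - {"claw": 0, "dx": 0, "dy": 0.1, "dz": 0, "twist": 0}
    - {"claw": 0, "dx": 0, "dy": 0.1, "dz": 0, "twist": 0}
    - {"claw": 0, "dx": 0, "dy": 0.1, "dz": 0, "twist": 0}
    - {"claw": 0, "dx": 0, "dy": 0.1, "dz": 0, "twist": 0}
    - {"claw": 0, "dx": 0, "dy": 0.1, "dz": 0, "twist": 0}
    - {"claw": 0, "dx": 0, "dy": 0.1, "dz": 0, "twist": 0}

```text
time_s: 2.52
position: [0.483, 0.2714, 0.0903]
tcp_rot: [[0.986, 0.167, -0.001], [0.167, -0.986, -0.001], [-0.001, 0.001, -1.0]]
force: [-0.1, -0.1, -0.2]
opening: 0.479
```

Run:
```python
from h import *
go([.483,.2715,.195],9.4)
```

```text
t=2.52 pos [0.483  0.2714 0.0903] yaw 9.61 tilt 0.09 J [17.8 35.7 98.7 -0.1 45.6  8.2] F [-0.1 -0.1 -0.2] M [-0.14  0.01  0.03] open 0.479
dx,dy,dz cm [-1.000e-02 -0.000e+00 -1.047e+01] twist 0.2
```

Fingers are still closing.

Call:
arm_command:
  plan:
    - {"claw": 0, "dx": 0, "dy": 0, "dz": 0, "twist": 0}
    - {"claw": 0, "dx": 0, "dy": 0, "dz": 0, "twist": 0}
    - {"claw": 0, "dx": 0, "dy": 0, "dz": 0, "twist": 0}
    - {"claw": 0, "dx": 0, "dy": 0, "dz": 0, "twist": 0}
    - {"claw": 0, "dx": 0, "dy": 0, "dz": 0, "twist": 0}
    - {"claw": 0, "dx": 0, "dy": 0, "dz": 0, "twist": 0}
    - {"claw": 0, "dx": 0, "dy": 0, "dz": 0, "twist": 0}
    - {"claw": 0, "dx": 0, "dy": 0, "dz": 0, "twist": 0}

```text
time_s: 3.18
position: [0.4831, 0.2714, 0.0902]
tcp_rot: [[0.986, 0.167, -0.001], [0.167, -0.986, -0.001], [-0.001, 0.001, -1.0]]
force: [0.6, 0.4, -1.3]
opening: 0.157
```

Run:
```python
from h import *
go([.483,.2715,.195],9.4)
```

```text
t=3.18 pos [0.4831 0.2714 0.0902] yaw 9.61 tilt 0.09 J [17.8 35.7 98.7 -0.1 45.6  8.2] F [ 0.6  0.4 -1.3] M [-0.1  -0.06 -0.07] open 0.157
dx,dy,dz cm [ -0.02  -0.   -10.48] twist 0.2
```

Call:
arm_command:
  plan:
    - {"claw": 0, "dx": 0, "dy": 0, "dz": 0, "twist": 0}
    - {"claw": 0, "dx": 0, "dy": 0, "dz": 0, "twist": 0}
    - {"claw": 0, "dx": 0, "dy": 0, "dz": -1.5, "twist": 0}
    - {"claw": 0, "dx": 0, "dy": 0, "dz": -3.5, "twist": 0}
    - {"claw": 0, "dx": 0, "dy": 0, "dz": -6, "twist": 0}
    - {"claw": 0, "dx": 0, "dy": 0, "dz": -8.5, "twist": 0}
    - {"claw": 0, "dx": 0, "dy": 0, "dz": -10.5, "twist": 0}
    - {"claw": 0, "dx": 0, "dy": 0, "dz": -10.5, "twist": 0}

```text
time_s: 3.85
position: [0.4855, 0.2725, 0.1991]
tcp_rot: [[0.986, 0.167, 0.007], [0.167, -0.986, 0.001], [0.007, -0.0, -1.0]]
force: [0.3, 0.7, -2.1]
opening: 0.157
```

Run:
```python
from h import *
for n in("scene","top"):
    im=bot.capture(n)[:,:,::-1]; cv2.imwrite(f"pics/{n}4.png",im)
    x,y=(170,110) if n=="scene" else (110,200)
    cv2.imwrite(f"pics/{n}4c.png",cv2.resize(im[y:y+150,x:x+130],None,fx=4,fy=4,interpolation=cv2.INTER_CUBIC))
go([.4685,-.1276,.19],40.3)
```

```text
t=3.95 pos [0.483  0.2715 0.1953] yaw 9.62 tilt 0.07 J [17.8 26.8 94.  -0.1 59.3  8.2] F [ 0.1  0.1 -2.9] M [-0.07  0.07  0.02] open 0.154
dx,dy,dz cm [-8.1  39.11  0.58] twist -30.7
```

View pics/scene4c.png

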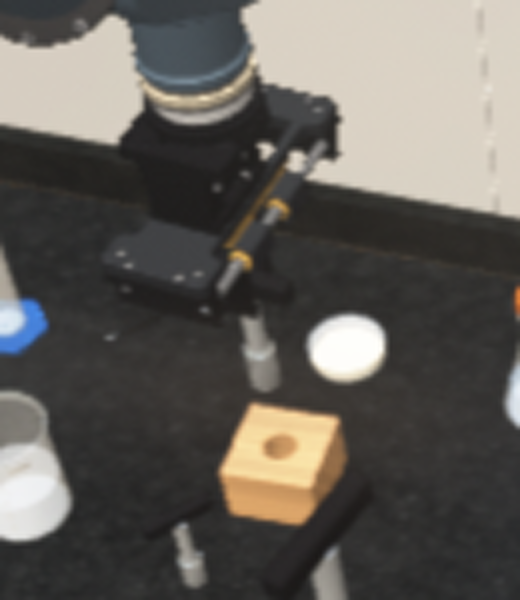

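Call:
arm_command:
  plan:
    - {"claw": 0, "dx": -0.4, "dy": 2, "dz": 0, "twist": -2}
    - {"claw": 0, "dx": -1.2, "dy": 6, "dz": 0, "twist": -5}
    - {"claw": 0, "dx": -2, "dy": 10, "dz": 0, "twist": -9}
    - {"claw": 0, "dx": -2.8, "dy": 13.5, "dz": 0, "twist": -13}
    - {"claw": 0, "dx": -3.5, "dy": 17, "dz": 0, "twist": -17}
    - {"claw": 0, "dx": -4.2, "dy": 20.5, "dz": 0, "twist": -21}
    - {"claw": 0, "dx": -5, "dy": 24, "dz": 0, "twist": -25}
    - {"claw": 0, "dx": -5.5, "dy": 26.5, "dz": 0, "twist": -28}

```text
time_s: 4.62
position: [0.4712, -0.0013, 0.1937]
tcp_rot: [[0.791, 0.612, -0.005], [0.612, -0.791, -0.001], [-0.004, -0.002, -1.0]]
force: [-0.0, 0.8, -2.1]
opening: 0.157
```

Run:
```python
from h import *
go([.4685,-.1276,.19],40.3)
```

```text
t=4.62 pos [ 0.4712 -0.0013  0.1937] yaw 37.73 tilt 0.27 J [-1.370e+01  2.100e+01  1.052e+02 -1.000e-01  5.400e+01 -5.140e+01] F [-0.   0.8 -2.1] M [-0.04 -0.04  0.  ] open 0.157
dx,dy,dz cm [-7.94  9.83  0.39] twist -2.6
```

Call:
arm_command:
  plan:
    - {"claw": 0, "dx": -2.4, "dy": 2.9, "dz": 0, "twist": -2.6}
    - {"claw": 0, "dx": -4.8, "dy": 5.9, "dz": 0.2, "twist": -2.6}
    - {"claw": 0, "dx": -6.6, "dy": 8.1, "dz": 0.4, "twist": -2.6}
    - {"claw": 0, "dx": -7.9, "dy": 9.8, "dz": 0.4, "twist": -2.6}
    - {"claw": 0, "dx": -7.9, "dy": 9.8, "dz": 0.4, "twist": -2.6}
    - {"claw": 0, "dx": -7.9, "dy": 9.8, "dz": 0.4, "twist": -2.6}

```text
time_s: 5.12
position: [0.4674, -0.1276, 0.1881]
tcp_rot: [[0.764, 0.645, -0.008], [0.645, -0.764, 0.001], [-0.005, -0.006, -1.0]]
force: [-0.2, 0.2, -1.4]
opening: 0.156
```

Run:
```python
from h import *
for n in("scene","top"):
    im=bot.capture(n)[:,:,::-1]; cv2.imwrite(f"pics/{n}5.png",im)
    x,y=(310,210) if n=="scene" else (290,180)
    cv2.imwrite(f"pics/{n}5c.png",cv2.resize(im[y:y+110,x:x+110],None,fx=6,fy=6,interpolation=cv2.INTER_CUBIC)[:600])
go([.4685,-.1276,.145],40.3)
p=np.array(bot.read_state()["position"]); tip=p-[0,0,.084]
for n in("scene","top"): print(n,"pred tip",proj(n,tip),"socket",proj(n,[.4685,-.1276,.048]))
```

```text
t=5.22 pos [ 0.4673 -0.126   0.1885] yaw 40.33 tilt 0.46 J [-28.2  22.5 103.7  -0.2  54.2 -68.5] F [ 0.2  0.4 -0.8] M [-0.01 -0.01 -0.02] open 0.158
dx,dy,dz cm [0.   0.23 4.35] twist 0.0
scene pred tip [355.25656409 267.41206926] socket [355.28107796 279.42588986]
top pred tip [369.04352164 266.65664406] socket [366.98483018 267.6331752 ]
```

View pics/scene5c.png

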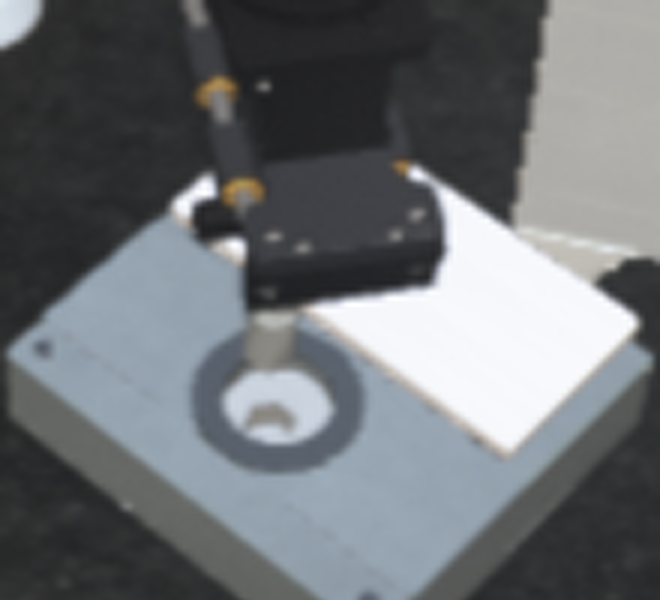

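View pics/top5c.png

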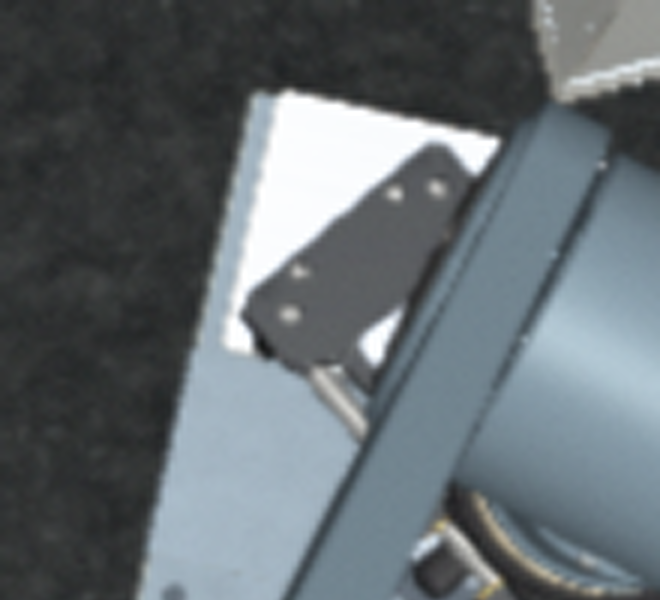

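Call:
arm_command:
  plan:
    - {"claw": 0, "dx": 0, "dy": 0.2, "dz": 1.5, "twist": 0}
    - {"claw": 0, "dx": 0, "dy": 0.2, "dz": 3, "twist": 0}
    - {"claw": 0, "dx": 0, "dy": 0.2, "dz": 4, "twist": 0}
    - {"claw": 0, "dx": 0, "dy": 0.2, "dz": 4.8, "twist": 0}
    - {"claw": 0, "dx": 0, "dy": 0.2, "dz": 4.8, "twist": 0}
    - {"claw": 0, "dx": 0, "dy": 0.2, "dz": 4.8, "twist": 0}

```text
time_s: 5.72
position: [0.4679, -0.1264, 0.1402]
tcp_rot: [[0.762, 0.648, -0.009], [0.648, -0.762, 0.002], [-0.006, -0.008, -1.0]]
force: [0.4, -0.2, -0.7]
opening: 0.158
```

Run:
```python
from h import *
for n in("scene",):
    im=bot.capture(n)[:,:,::-1]; cv2.imwrite(f"pics/{n}6.png",im)
    x,y=(330,235)
    cv2.imwrite(f"pics/{n}6c.png",cv2.resize(im[y:y+60,x:x+60],None,fx=10,fy=10,interpolation=cv2.INTER_CUBIC)[:600])
go([.4685,-.1276,.132],40.3)
```

```text
t=5.77 pos [ 0.4684 -0.1268  0.1407] yaw 40.39 tilt 0.46 J [-28.3  27.1 106.2  -0.2  47.2 -68.5] F [ 0.1 -0.9 -1.5] M [-0.01  0.   -0.01] open 0.159
dx,dy,dz cm [-0.04  0.07  0.87] twist 0.1
```

View pics/scene6c.png

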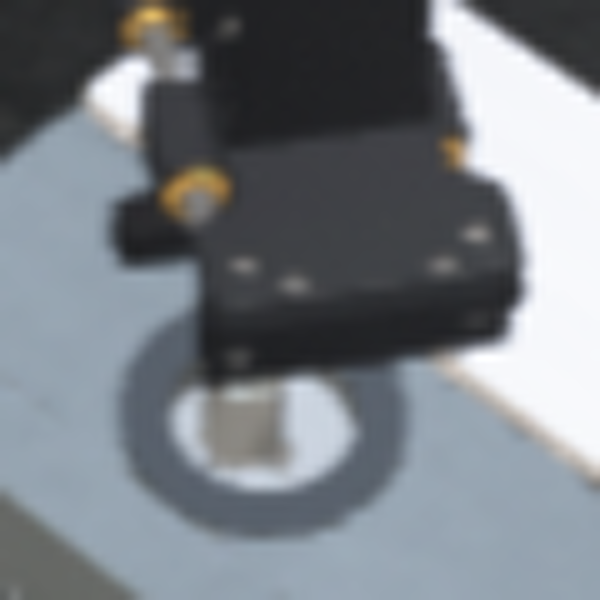

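Run:
```python
from h import *
def enh(im,x,y,w,h,k):
    c=cv2.resize(im[y:y+h,x:x+w],None,fx=k,fy=k,interpolation=cv2.INTER_CUBIC).astype(float)
    return np.clip((c-60)*255/195,0,255).astype(np.uint8)
im=cv2.imread("pics/scene6.png"); cv2.imwrite("pics/w6.png",enh(im,345,270,24,22,24))
s=bot.read_state(); p=s["position"]
def hexp(c,z,r,yaw): return np.array([proj("scene",[c[0]+r*np.cos(a),c[1]+r*np.sin(a),z]) for a in np.radians(yaw+30+60*np.arange(6))])
h=hexp(p,p[2]-.084,.0104,40.3); print("tip hex px at 2mm-taper 18mm",h.round(1).tolist(),"ext",h.min(0),h.max(0))
h=hexp(p,p[2]-.082,.01155,40.3); print("full hex",h.min(0),h.max(0))
for nm,w in(("scene",(.4671,-.1276)),("avg",(.4685,-.1276))): print(nm,proj("scene",[*w,.048]))
```

```text
tip hex px at 2mm-taper 18mm [[352.6, 275.1], [351.4, 278.1], [353.9, 280.5], [357.7, 280.0], [358.9, 277.0], [356.3, 274.5]] ext [351.35716027 274.54326615] [358.89150144 280.54627608]
full hex [350.96015377 273.79519403] [359.33749989 280.46574214]
scene [355.0362756  279.79703193]
avg [355.28107796 279.42588986]
```

View pics/w6.png

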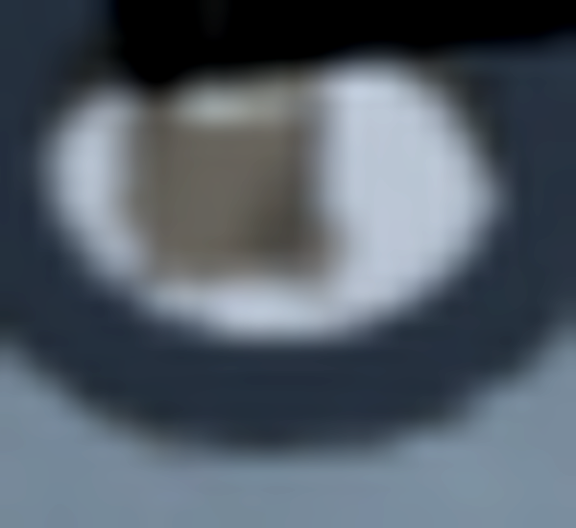

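Run:
```python
from h import *
s=bot.read_state(); p=np.array(s["position"]); R=np.array(s["tcp_rot"])
a=p-[0,0,.084]; a[2]=.048
b=proj("scene",a)
J=np.array([proj("scene",a+R[:,i]*[1,1,0]*.001)-b for i in(0,1)]).T
print(b,"J px/mm tool x,y",J)
tipc=b+[-1.1,.4]
print("shift mm tool x,y",np.linalg.solve(J,np.array([355.04,279.8])-tipc), np.linalg.solve(J,[-1.1,.4]))
```

```text
[355.01873267 279.3301268 ] J px/mm tool x,y [[-0.07689081  0.36023946]
 [-0.30052505 -0.05533181]]
shift mm tool x,y [-0.77511845  2.94711701] [-0.73972742 -3.21141455]
```

Call:
arm_command:
  plan:
    - {"claw": 0, "dx": -0.04, "dy": 0.25, "dz": 0, "twist": 0}
    - {"claw": 0, "dx": -0.04, "dy": 0.25, "dz": 0.4, "twist": 0}
    - {"claw": 0, "dx": -0.04, "dy": 0.25, "dz": 0.7, "twist": 0}
    - {"claw": 0, "dx": -0.04, "dy": 0.25, "dz": 0.8, "twist": 0}
    - {"claw": 0, "dx": -0.04, "dy": 0.25, "dz": 0.8, "twist": 0}

```text
time_s: 6.18
position: [0.4694, -0.1289, 0.1324]
tcp_rot: [[0.762, 0.648, -0.009], [0.648, -0.762, 0.002], [-0.005, -0.007, -1.0]]
force: [-0.3, -0.4, -2.0]
opening: 0.158
```

Call:
arm_command:
  plan:
    - {"claw": 0, "dx": 0, "dy": 0, "dz": 0.1, "twist": 0}
    - {"claw": 0, "dx": 0, "dy": 0, "dz": 0.1, "twist": 0}

```text
time_s: 6.35
position: [0.4692, -0.1289, 0.1313]
tcp_rot: [[0.762, 0.648, -0.009], [0.648, -0.762, 0.002], [-0.005, -0.007, -1.0]]
force: [0.2, -0.4, -2.5]
opening: 0.155
```

Run:
```python
from h import *
go([.4685,-.1276,.128],40.3)
```

```text
t=6.35 pos [ 0.4692 -0.1289  0.1313] yaw 40.37 tilt 0.51 J [-28.5  28.1 106.4  -0.2  46.  -68.7] F [ 0.2 -0.4 -2.5] M [-0.07  0.04  0.  ] open 0.155
dx,dy,dz cm [ 0.03 -0.14  0.33] twist 0.1
```

Call:
arm_command:
  plan:
    - {"claw": 0, "dx": 0, "dy": 0, "dz": 0.1, "twist": 0}
    - {"claw": 0, "dx": 0, "dy": 0, "dz": 0.1, "twist": 0}

```text
time_s: 6.52
position: [0.4694, -0.1289, 0.1302]
tcp_rot: [[0.762, 0.648, -0.008], [0.648, -0.762, 0.002], [-0.005, -0.007, -1.0]]
force: [1.0, 1.1, -1.6]
opening: 0.155
```

Call:
arm_command:
  plan:
    - {"claw": 0, "dx": 0, "dy": 0, "dz": 0.1, "twist": 0}
    - {"claw": 0, "dx": 0, "dy": 0, "dz": 0.1, "twist": 0}

```text
time_s: 6.68
position: [0.4695, -0.1289, 0.1292]
tcp_rot: [[0.762, 0.647, -0.008], [0.647, -0.762, 0.002], [-0.005, -0.007, -1.0]]
force: [0.9, -0.1, -1.5]
opening: 0.16
```

Call:
arm_command:
  plan:
    - {"claw": 0, "dx": 0, "dy": 0, "dz": 0.1, "twist": 0}
    - {"claw": 0, "dx": 0, "dy": 0, "dz": 0.1, "twist": 0}

```text
time_s: 6.85
position: [0.4695, -0.1289, 0.1281]
tcp_rot: [[0.762, 0.647, -0.008], [0.647, -0.762, 0.002], [-0.005, -0.007, -1.0]]
force: [-0.0, 0.8, -1.7]
opening: 0.159
```

Call:
arm_command:
  plan:
    - {"claw": 0, "dx": 0, "dy": 0, "dz": 0.1, "twist": 0}
    - {"claw": 0, "dx": 0, "dy": 0, "dz": 0.1, "twist": 0}

```text
time_s: 7.02
position: [0.4696, -0.1289, 0.1269]
tcp_rot: [[0.762, 0.647, -0.008], [0.647, -0.762, 0.002], [-0.005, -0.007, -1.0]]
force: [0.0, 1.0, -1.9]
opening: 0.156
```

Call:
arm_command:
  plan:
    - {"claw": 0, "dx": 0, "dy": 0, "dz": 0.1, "twist": 0}
    - {"claw": 0, "dx": 0, "dy": 0, "dz": 0.1, "twist": 0}

```text
time_s: 7.18
position: [0.4695, -0.1289, 0.1257]
tcp_rot: [[0.762, 0.647, -0.008], [0.647, -0.762, 0.002], [-0.005, -0.007, -1.0]]
force: [0.7, -0.4, -2.4]
opening: 0.161
```

Run:
```python
from h import *
im=bot.capture("scene")[:,:,::-1]; cv2.imwrite("pics/scene7.png",im)
cv2.imwrite("pics/scene7c.png",cv2.resize(im[235:295,330:390],None,fx=10,fy=10,interpolation=cv2.INTER_CUBIC))
go([.4685,-.1276,.118],40.3)
```

```text
t=7.23 pos [ 0.4696 -0.1289  0.1258] yaw 40.35 tilt 0.48 J [-28.4  28.7 106.6  -0.2  45.2 -68.7] F [ 1.   0.2 -1.6] M [-0.   -0.14 -0.  ] open 0.160
dx,dy,dz cm [ 0.01 -0.16  0.78] twist 0.0
```

View pics/scene7c.png

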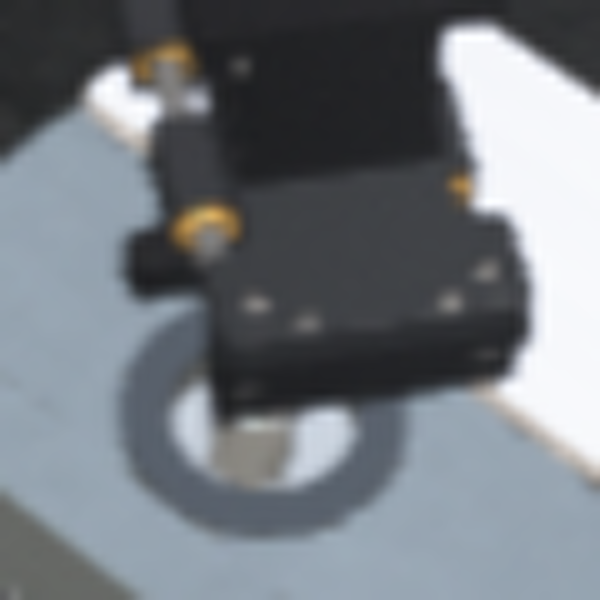

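Call:
arm_command:
  plan:
    - {"claw": 0, "dx": 0, "dy": 0, "dz": 0.1, "twist": 0}
    - {"claw": 0, "dx": 0, "dy": 0, "dz": 0.2, "twist": 0}
    - {"claw": 0, "dx": 0, "dy": 0, "dz": 0.2, "twist": 0}

```text
time_s: 7.48
position: [0.4695, -0.1288, 0.1236]
tcp_rot: [[0.762, 0.647, -0.008], [0.647, -0.762, 0.002], [-0.005, -0.007, -1.0]]
force: [0.4, 0.5, -2.0]
opening: 0.156
```

Call:
arm_command:
  plan:
    - {"claw": 0, "dx": 0, "dy": 0, "dz": 0.1, "twist": 0}
    - {"claw": 0, "dx": 0, "dy": 0, "dz": 0.2, "twist": 0}
    - {"claw": 0, "dx": 0, "dy": 0, "dz": 0.2, "twist": 0}

```text
time_s: 7.73
position: [0.4694, -0.1288, 0.1214]
tcp_rot: [[0.762, 0.647, -0.008], [0.647, -0.762, 0.002], [-0.005, -0.007, -1.0]]
force: [0.7, 1.3, -2.0]
opening: 0.154
```

Call:
arm_command:
  plan:
    - {"claw": 0, "dx": 0, "dy": 0, "dz": 0.1, "twist": 0}
    - {"claw": 0, "dx": 0, "dy": 0, "dz": 0.2, "twist": 0}
    - {"claw": 0, "dx": 0, "dy": 0, "dz": 0.2, "twist": 0}

```text
time_s: 7.98
position: [0.4694, -0.1288, 0.1193]
tcp_rot: [[0.762, 0.647, -0.008], [0.647, -0.762, 0.002], [-0.005, -0.007, -1.0]]
force: [0.3, -0.7, -1.3]
opening: 0.156
```

Run:
```python
from h import *
go([.4685,-.1276,.114],40.3)
```

```text
t=7.98 pos [ 0.4694 -0.1288  0.1193] yaw 40.34 tilt 0.51 J [-28.5  29.4 106.9  -0.2  44.2 -68.7] F [ 0.3 -0.7 -1.3] M [ 0.08 -0.15 -0.01] open 0.156
dx,dy,dz cm [ 0.01 -0.14  0.53] twist 0.0
```

Call:
arm_command:
  plan:
    - {"claw": 0, "dx": 0, "dy": 0, "dz": 0.1, "twist": 0}
    - {"claw": 0, "dx": 0, "dy": 0, "dz": 0.2, "twist": 0}
    - {"claw": 0, "dx": 0, "dy": 0, "dz": 0.3, "twist": 0}
    - {"claw": 0, "dx": 0, "dy": 0, "dz": 0.3, "twist": 0}

```text
time_s: 8.32
position: [0.4693, -0.1287, 0.1161]
tcp_rot: [[0.762, 0.647, -0.009], [0.647, -0.762, 0.003], [-0.005, -0.007, -1.0]]
force: [0.8, 1.0, -3.0]
opening: 0.162
```

Call:
arm_command:
  plan:
    - {"claw": 0, "dx": 0, "dy": 0, "dz": 0.1, "twist": 0}
    - {"claw": 0, "dx": 0, "dy": 0, "dz": 0.2, "twist": 0}
    - {"claw": 0, "dx": 0, "dy": 0, "dz": 0.2, "twist": 0}

```text
time_s: 8.57
position: [0.4694, -0.1287, 0.1142]
tcp_rot: [[0.762, 0.647, -0.008], [0.647, -0.762, 0.002], [-0.005, -0.007, -1.0]]
force: [-0.0, 0.5, -0.7]
opening: 0.16
```

Run:
```python
from h import *
im=bot.capture("scene")[:,:,::-1]; cv2.imwrite("pics/scene8.png",im)
cv2.imwrite("pics/scene8c.png",cv2.resize(im[235:295,330:390],None,fx=10,fy=10,interpolation=cv2.INTER_CUBIC))
go([.4685,-.1276,.114],40.3)
```

```text
t=8.62 pos [ 0.4694 -0.1287  0.1141] yaw 40.33 tilt 0.50 J [-2.850e+01  2.990e+01  1.071e+02 -1.000e-01  4.350e+01 -6.870e+01] F [ 0.7  0.4 -0.3] M [ 0.07 -0.12  0.02] open 0.160
dx,dy,dz cm [ 0.01 -0.14  0.02] twist 0.0
```

View pics/scene8c.png

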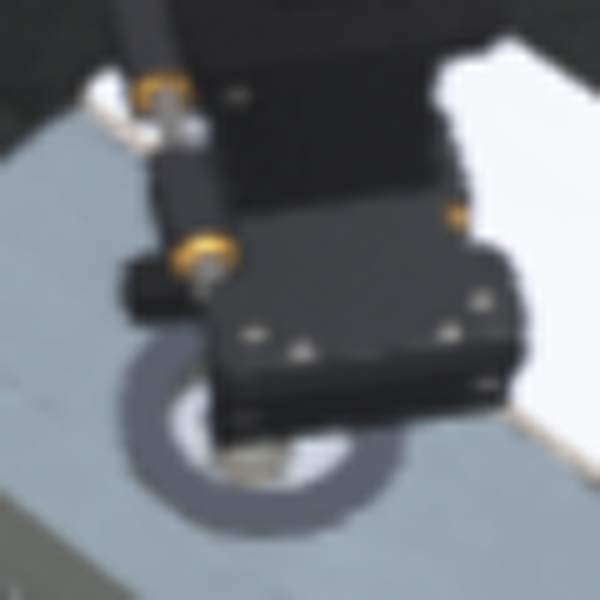

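Call:
arm_command:
  plan:
    - {"claw": 0, "dx": -0.02, "dy": 0, "dz": 0, "twist": 4}
    - {"claw": 0, "dx": -0.05, "dy": 0, "dz": 0, "twist": 9}
    - {"claw": 0, "dx": -0.07, "dy": -0.01, "dz": 0, "twist": 14}
    - {"claw": 0, "dx": -0.07, "dy": -0.01, "dz": 0, "twist": 14}

```text
time_s: 8.95
position: [0.469, -0.1291, 0.1142]
tcp_rot: [[0.897, 0.442, -0.008], [0.442, -0.897, 0.003], [-0.006, -0.006, -1.0]]
force: [1.3, 0.6, -1.0]
opening: 0.157
```

```bash
cat >> h.py <<'E'
def tf():
    s=bot.read_state(); R=np.array(s["tcp_rot"]); print("F tool",np.round(R.T@s["force"],1),"M tool",np.round(R.T@s["moment"],2))
E
python3 - <<'E'
from h import *
go([.4685,-.1276,.114],40.3); tf()
E
```

```text
t=8.95 pos [ 0.469  -0.1291  0.1142] yaw 26.25 tilt 0.47 J [-2.850e+01  2.990e+01  1.072e+02 -1.000e-01  4.340e+01 -5.470e+01] F [ 1.3  0.6 -1. ] M [ 0.18 -0.35  0.03] open 0.157
dx,dy,dz cm [ 0.02 -0.15  0.02] twist -14.0
F tool [1.5 0.  1. ] M tool [ 0.01  0.39 -0.03]
```

Call:
arm_command:
  plan:
    - {"claw": 0, "dx": -0.03, "dy": 0, "dz": 0, "twist": 5}
    - {"claw": 0, "dx": -0.06, "dy": 0, "dz": 0, "twist": 11}
    - {"claw": 0, "dx": -0.09, "dy": -0.01, "dz": 0, "twist": 17}
    - {"claw": 0, "dx": -0.11, "dy": -0.02, "dz": 0, "twist": 21}
    - {"claw": 0, "dx": -0.11, "dy": -0.02, "dz": 0, "twist": 21}

```text
time_s: 9.37
position: [0.4679, -0.1293, 0.1142]
tcp_rot: [[0.996, 0.093, -0.008], [0.093, -0.996, 0.003], [-0.008, -0.003, -1.0]]
force: [1.6, 1.3, -0.4]
opening: 0.162
```

Run:
```python
from h import *
go([.4685,-.1276,.114],40.3); tf()
```

```text
t=9.37 pos [ 0.4679 -0.1293  0.1142] yaw 5.32 tilt 0.47 J [-2.860e+01  2.980e+01  1.073e+02 -1.000e-01  4.330e+01 -3.380e+01] F [ 1.6  1.3 -0.4] M [ 0.18 -0.25  0.08] open 0.162
dx,dy,dz cm [ 0.07 -0.16  0.02] twist -35.0
F tool [ 1.7 -1.2  0.4] M tool [ 0.16  0.27 -0.08]
```

Call:
arm_command:
  plan:
    - {"claw": 0, "dx": -0.03, "dy": 0, "dz": 0, "twist": 6}
    - {"claw": 0, "dx": -0.06, "dy": 0, "dz": 0, "twist": 12}
    - {"claw": 0, "dx": -0.09, "dy": -0.01, "dz": 0, "twist": 18}
    - {"claw": 0, "dx": -0.12, "dy": -0.03, "dz": 0, "twist": 24}
    - {"claw": 0, "dx": -0.15, "dy": -0.04, "dz": 0, "twist": 30}
    - {"claw": 0, "dx": -0.17, "dy": -0.05, "dz": 0, "twist": 35}
    - {"claw": 0, "dx": -0.17, "dy": -0.05, "dz": 0, "twist": 35}

```text
time_s: 9.95
position: [0.466, -0.1287, 0.1142]
tcp_rot: [[0.87, -0.494, -0.008], [-0.494, -0.87, 0.003], [-0.009, 0.001, -1.0]]
force: [0.6, 1.2, 0.1]
opening: 0.164
```

Run:
```python
from h import *
im=bot.capture("scene")[:,:,::-1]; cv2.imwrite("pics/scene9.png",im)
cv2.imwrite("pics/scene9c.png",cv2.resize(im[235:295,330:390],None,fx=10,fy=10,interpolation=cv2.INTER_CUBIC))
go([.4685,-.1276,.114],40.3); tf()
```

```text
t=10.00 pos [ 0.466  -0.1287  0.1142] yaw -29.44 tilt 0.50 J [-2.870e+01  2.970e+01  1.076e+02 -1.000e-01  4.320e+01  9.000e-01] F [ 0.1  1.  -1. ] M [ 0.21 -0.11  0.03] open 0.159
dx,dy,dz cm [ 0.16 -0.22  0.01] twist -69.7
F tool [-0.5 -0.9  1. ] M tool [ 0.24 -0.   -0.03]
```

View pics/scene9c.png

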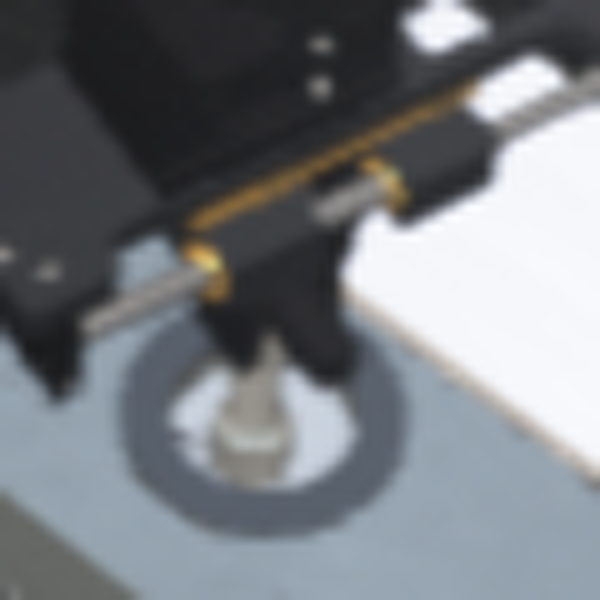

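Call:
arm_command:
  plan:
    - {"claw": 0, "dx": -0.03, "dy": 0, "dz": 0, "twist": 6}
    - {"claw": 0, "dx": -0.06, "dy": 0, "dz": 0, "twist": 12}
    - {"claw": 0, "dx": -0.09, "dy": -0.01, "dz": 0, "twist": 18}
    - {"claw": 0, "dx": -0.12, "dy": -0.03, "dz": 0, "twist": 24}
    - {"claw": 0, "dx": -0.15, "dy": -0.04, "dz": 0, "twist": 30}
    - {"claw": 0, "dx": -0.18, "dy": -0.06, "dz": 0, "twist": 36}
    - {"claw": 0, "dx": -0.19, "dy": -0.07, "dz": 0, "twist": 40}
    - {"claw": 0, "dx": -0.19, "dy": -0.07, "dz": 0, "twist": 40}

```text
time_s: 10.67
position: [0.4647, -0.1268, 0.1142]
tcp_rot: [[0.354, -0.935, -0.008], [-0.935, -0.354, 0.004], [-0.006, 0.006, -1.0]]
force: [0.7, 1.4, 0.6]
opening: 0.158
```

Run:
```python
from h import *
go([.4685,-.1276,.114],40.3); tf()
```

```text
t=10.67 pos [ 0.4647 -0.1268  0.1142] yaw -69.29 tilt 0.52 J [-2.860e+01  2.960e+01  1.078e+02 -1.000e-01  4.310e+01  4.080e+01] F [0.7 1.4 0.6] M [ 0.38 -0.11  0.07] open 0.158
dx,dy,dz cm [ 0.21 -0.33  0.01] twist -109.6
F tool [-1.1 -1.2 -0.6] M tool [ 0.24 -0.31 -0.07]
```

Call:
arm_command:
  plan:
    - {"claw": 0, "dx": -0.03, "dy": 0, "dz": 0, "twist": 6}
    - {"claw": 0, "dx": -0.06, "dy": 0, "dz": 0, "twist": 12}
    - {"claw": 0, "dx": -0.09, "dy": -0.01, "dz": 0, "twist": 18}
    - {"claw": 0, "dx": -0.12, "dy": -0.03, "dz": 0, "twist": 24}
    - {"claw": 0, "dx": -0.15, "dy": -0.04, "dz": 0, "twist": 30}
    - {"claw": 0, "dx": -0.18, "dy": -0.06, "dz": 0, "twist": 36}
    - {"claw": 0, "dx": -0.19, "dy": -0.07, "dz": 0, "twist": 40}
    - {"claw": 0, "dx": -0.19, "dy": -0.07, "dz": 0, "twist": 40}

```text
time_s: 11.33
position: [0.4649, -0.1246, 0.1142]
tcp_rot: [[-0.328, -0.945, -0.008], [-0.945, 0.328, 0.004], [-0.001, 0.009, -1.0]]
force: [1.1, 1.6, -0.8]
opening: 0.16
```

Run:
```python
from h import *
im=bot.capture("scene")[:,:,::-1]; cv2.imwrite("pics/scene10.png",im)
cv2.imwrite("pics/scene10c.png",cv2.resize(im[235:295,330:390],None,fx=10,fy=10,interpolation=cv2.INTER_CUBIC))
go([.4685,-.1276,.114],40.3); tf()
```

```text
t=11.38 pos [ 0.4649 -0.1246  0.1142] yaw -109.02 tilt 0.50 J [-28.3  29.6 107.9  -0.   43.   80.7] F [ 2.4  3.  -0.6] M [ 0.61 -0.25  0.01] open 0.158
dx,dy,dz cm [ 0.16 -0.44  0.02] twist -149.3
F tool [-3.6 -1.3  0.6] M tool [ 0.04 -0.66 -0.01]
```

View pics/scene10c.png

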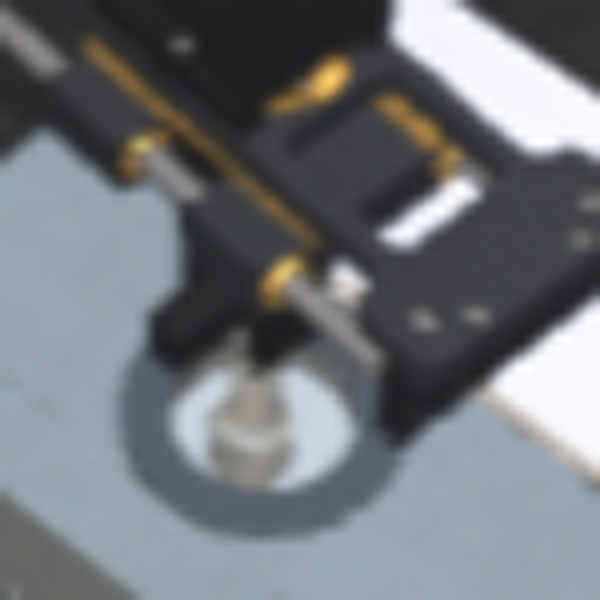

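Call:
arm_command:
  plan:
    - {"claw": 0, "dx": -0.05, "dy": 0, "dz": 0, "twist": 5}
    - {"claw": 0, "dx": -0.1, "dy": -0.01, "dz": 0, "twist": 10}
    - {"claw": 0, "dx": -0.13, "dy": -0.02, "dz": 0, "twist": 15}
    - {"claw": 0, "dx": -0.15, "dy": -0.03, "dz": 0, "twist": 20}
    - {"claw": 0, "dx": -0.15, "dy": -0.03, "dz": 0, "twist": 20}

```text
time_s: 11.8
position: [0.4658, -0.1234, 0.1142]
tcp_rot: [[-0.627, -0.779, -0.008], [-0.779, 0.627, 0.004], [0.002, 0.008, -1.0]]
force: [0.4, 0.9, -0.8]
opening: 0.159
```

Run:
```python
from h import *
go([.4685,-.1276,.114],40.3); tf()
```

```text
t=11.80 pos [ 0.4658 -0.1234  0.1142] yaw -128.86 tilt 0.48 J [-28.1  29.6 107.8  -0.   43.  100.7] F [ 0.4  0.9 -0.8] M [ 0.36 -0.19  0.02] open 0.159
dx,dy,dz cm [ 0.16 -0.48  0.02] twist -169.2
F tool [-0.9  0.2  0.8] M tool [-0.08 -0.4  -0.02]
```

Call:
arm_command:
  plan:
    - {"claw": 0, "dx": -0.02, "dy": 0, "dz": 0, "twist": 3}
    - {"claw": 0, "dx": -0.03, "dy": 0, "dz": 0, "twist": 6}
    - {"claw": 0, "dx": -0.03, "dy": 0, "dz": 0, "twist": 6}

```text
time_s: 12.05
position: [0.466, -0.1232, 0.1142]
tcp_rot: [[-0.703, -0.712, -0.007], [-0.712, 0.703, 0.004], [0.003, 0.008, -1.0]]
force: [1.2, 1.8, -1.3]
opening: 0.163
```

Run:
```python
from h import *
go([.4685,-.1276,.114],40.3); tf()
im=bot.capture("scene")[:,:,::-1]; cv2.imwrite("pics/scene11.png",im)
cv2.imwrite("pics/scene11c.png",cv2.resize(im[235:295,330:390],None,fx=10,fy=10,interpolation=cv2.INTER_CUBIC))
tf()
```

```text
t=12.05 pos [ 0.466  -0.1232  0.1142] yaw -134.63 tilt 0.47 J [-28.1  29.6 107.8  -0.   43.  106.5] F [ 1.2  1.8 -1.3] M [ 0.38 -0.14  0.09] open 0.163
dx,dy,dz cm [ 0.14 -0.48  0.02] twist -174.9
F tool [-2.1  0.4  1.3] M tool [-0.17 -0.37 -0.09]
F tool [-2.2 -0.3  0.6] M tool [-0.17 -0.43 -0.03]
```

View pics/scene11c.png

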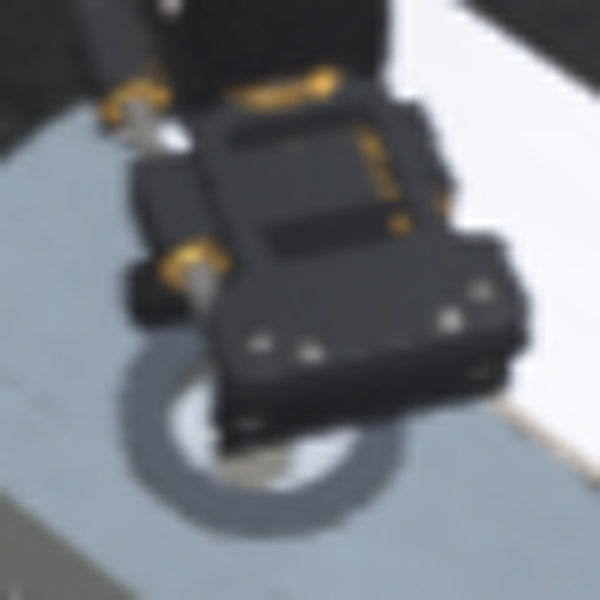

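Call:
arm_command:
  plan:
    - {"claw": 0, "dx": -0.02, "dy": 0, "dz": 0, "twist": 3}
    - {"claw": 0, "dx": -0.03, "dy": 0, "dz": 0, "twist": 5}
    - {"claw": 0, "dx": -0.03, "dy": 0, "dz": 0, "twist": 5}

```text
time_s: 12.35
position: [0.4663, -0.1232, 0.1142]
tcp_rot: [[-0.759, -0.652, -0.007], [-0.652, 0.759, 0.003], [0.004, 0.007, -1.0]]
force: [1.8, 1.3, -0.9]
opening: 0.154
```

Run:
```python
from h import *
go([.4685,-.1276,.114],40.3); tf()
```

```text
t=12.35 pos [ 0.4663 -0.1232  0.1142] yaw -139.34 tilt 0.46 J [-2.810e+01  2.960e+01  1.078e+02 -1.000e-01  4.300e+01  1.113e+02] F [ 1.8  1.3 -0.9] M [ 0.31 -0.2   0.25] open 0.154
dx,dy,dz cm [ 0.12 -0.48  0.02] twist -179.6
F tool [-2.2 -0.1  0.9] M tool [-0.1  -0.35 -0.26]
```

Call:
arm_command:
  plan:
    - {"claw": 0, "dx": -0.02, "dy": 0, "dz": 0, "twist": 3}
    - {"claw": 0, "dx": -0.03, "dy": 0, "dz": 0, "twist": 5}
    - {"claw": 0, "dx": -0.03, "dy": 0, "dz": 0, "twist": 5}

```text
time_s: 12.6
position: [0.4665, -0.1233, 0.1142]
tcp_rot: [[-0.81, -0.587, -0.008], [-0.587, 0.81, 0.002], [0.005, 0.006, -1.0]]
force: [1.3, 0.4, -1.4]
opening: 0.157
```

Run:
```python
from h import *
go([.4685,-.1276,.114],40.3); tf()
```

```text
t=12.60 pos [ 0.4665 -0.1233  0.1142] yaw -144.05 tilt 0.45 J [-2.800e+01  2.960e+01  1.077e+02 -1.000e-01  4.300e+01  1.161e+02] F [ 1.3  0.4 -1.4] M [ 0.27 -0.13  0.58] open 0.157
dx,dy,dz cm [ 0.09 -0.47  0.02] twist 175.6
F tool [-1.3 -0.4  1.4] M tool [-0.14 -0.26 -0.58]
```

Call:
arm_command:
  plan:
    - {"claw": 0, "dx": 0.03, "dy": 0, "dz": 0, "twist": -5}
    - {"claw": 0, "dx": 0.04, "dy": 0, "dz": 0, "twist": -7}
    - {"claw": 0, "dx": 0.04, "dy": 0, "dz": 0, "twist": -7}

```text
time_s: 12.85
position: [0.4662, -0.1234, 0.1142]
tcp_rot: [[-0.731, -0.683, -0.007], [-0.683, 0.731, 0.003], [0.003, 0.007, -1.0]]
force: [1.0, 1.3, -0.4]
opening: 0.16
```

Run:
```python
from h import *
go([.4685,-.1276,.114],40.3); tf()
```

```text
t=12.85 pos [ 0.4662 -0.1234  0.1142] yaw -136.94 tilt 0.45 J [-2.810e+01  2.960e+01  1.078e+02 -1.000e-01  4.300e+01  1.089e+02] F [ 1.   1.3 -0.4] M [ 0.48 -0.15 -0.08] open 0.160
dx,dy,dz cm [ 0.12 -0.47  0.02] twist -177.2
F tool [-1.6  0.3  0.4] M tool [-0.25 -0.44  0.08]
```

Call:
arm_command:
  plan:
    - {"claw": 0.6, "dx": 0, "dy": 0, "dz": 0, "twist": 0}
    - {"claw": 0.6, "dx": 0, "dy": 0, "dz": 0, "twist": 0}
    - {"claw": 0.6, "dx": 0, "dy": 0, "dz": 0, "twist": 0}
    - {"claw": 0.6, "dx": 0, "dy": 0, "dz": 0, "twist": 0}
    - {"claw": 0.6, "dx": 0, "dy": 0, "dz": 0, "twist": 0}
    - {"claw": 0.6, "dx": 0, "dy": 0, "dz": 0, "twist": 0}
    - {"claw": 0.6, "dx": 0, "dy": 0, "dz": 0, "twist": 0}
    - {"claw": 0.6, "dx": 0, "dy": 0, "dz": 0, "twist": 0}

```text
time_s: 13.52
position: [0.4662, -0.1234, 0.1142]
tcp_rot: [[-0.731, -0.683, -0.007], [-0.683, 0.731, 0.003], [0.003, 0.007, -1.0]]
force: [0.4, 0.1, -0.8]
opening: 0.585
```

Call:
arm_command:
  plan:
    - {"claw": 0.6, "dx": 0, "dy": 0, "dz": 0, "twist": 0}
    - {"claw": 0.6, "dx": 0, "dy": 0, "dz": -1, "twist": 0}
    - {"claw": 0.6, "dx": 0, "dy": 0, "dz": -3, "twist": 0}
    - {"claw": 0.6, "dx": 0, "dy": 0, "dz": -6, "twist": 0}
    - {"claw": 0.6, "dx": 0, "dy": 0, "dz": -9, "twist": 0}
    - {"claw": 0.6, "dx": 0, "dy": 0, "dz": -12, "twist": 0}
    - {"claw": 0.6, "dx": 0, "dy": 0, "dz": -12, "twist": 0}

```text
time_s: 14.1
position: [0.4706, -0.1254, 0.2396]
tcp_rot: [[-0.73, -0.683, 0.003], [-0.683, 0.73, -0.003], [-0.0, -0.005, -1.0]]
force: [0.1, -0.3, -0.3]
opening: 0.599
```

Run:
```python
from h import *
for n in("scene","top"):
    im=bot.capture(n)[:,:,::-1]; cv2.imwrite(f"pics/{n}12.png",im)
    x,y=(310,190) if n=="scene" else (300,190)
    cv2.imwrite(f"pics/{n}12c.png",cv2.resize(im[y:y+120,x:x+120],None,fx=5,fy=5,interpolation=cv2.INTER_CUBIC)[:600])
go([.4685,-.1276,.3],-137)
go([.40,.10,.25],-90)
```

```text
t=14.20 pos [ 0.4677 -0.124   0.2353] yaw -136.93 tilt 0.27 J [-2.810e+01  1.850e+01  1.008e+02 -1.000e-01  6.100e+01  1.089e+02] F [-0.1  0.1 -0.2] M [0.05 0.11 0.02] open 0.601
dx,dy,dz cm [ 0.2  -0.3  -6.47] twist 0.1
t=14.20 pos [ 0.4677 -0.124   0.2353] yaw -136.93 tilt 0.27 J [-2.810e+01  1.850e+01  1.008e+02 -1.000e-01  6.100e+01  1.089e+02] F [-0.1  0.1 -0.2] M [0.05 0.11 0.02] open 0.601
dx,dy,dz cm [-10.35  20.99  -1.41] twist -46.9
```

View pics/scene12c.png

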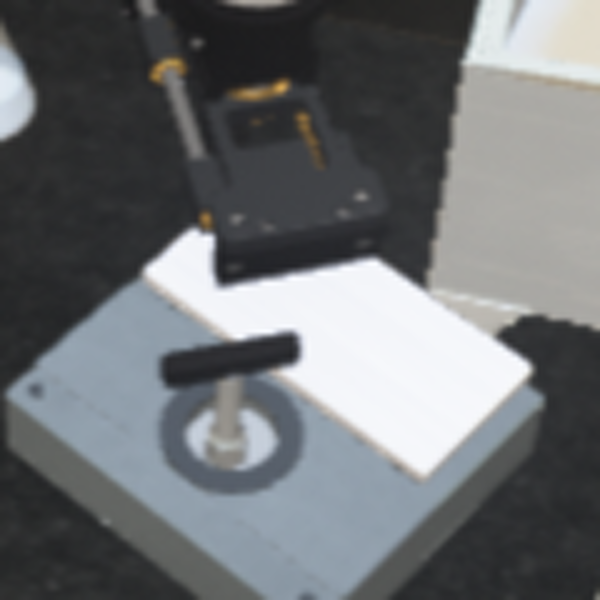

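Call:
arm_command:
  plan:
    - {"claw": 0.6, "dx": -1, "dy": 2, "dz": -1.4, "twist": -5}
    - {"claw": 0.6, "dx": -3, "dy": 5, "dz": -1.4, "twist": -10}
    - {"claw": 0.6, "dx": -4.5, "dy": 8.5, "dz": -1.4, "twist": -15}
    - {"claw": 0.6, "dx": -6, "dy": 12, "dz": -1.4, "twist": -20}
    - {"claw": 0.6, "dx": -8, "dy": 15.5, "dz": -1.4, "twist": -26}
    - {"claw": 0.6, "dx": -9.5, "dy": 19, "dz": -1.4, "twist": -32}
    - {"claw": 0.6, "dx": -10.3, "dy": 21, "dz": -1.4, "twist": -38}
    - {"claw": 0.6, "dx": -10.3, "dy": 21, "dz": -1.4, "twist": -38}

```text
time_s: 14.87
position: [0.3953, 0.103, 0.2482]
tcp_rot: [[-0.148, -0.989, -0.011], [-0.989, 0.147, 0.003], [-0.001, 0.011, -1.0]]
force: [-1.2, -1.4, 0.1]
opening: 0.6
```

Run:
```python
from h import *
for n in("scene","top"):
    im=bot.capture(n)[:,:,::-1]; cv2.imwrite(f"pics/{n}13.png",im)
    x,y,w=(335,245,50) if n=="scene" else (330,235,70)
    cv2.imwrite(f"pics/{n}13c.png",cv2.resize(im[y:y+w,x:x+w],None,fx=600/w,fy=600/w,interpolation=cv2.INTER_CUBIC)[:600])
go([.40,.10,.25],-90)
```

```text
t=14.97 pos [0.3984 0.1002 0.2488] yaw -98.87 tilt 0.41 J [ -1.6  11.5 108.8   0.   60.1  97.3] F [ 0.1 -0.2  0.6] M [-0.02  0.18  0.04] open 0.595
dx,dy,dz cm [-0.   -0.16 -0.12] twist -8.9
```

View pics/top13c.png

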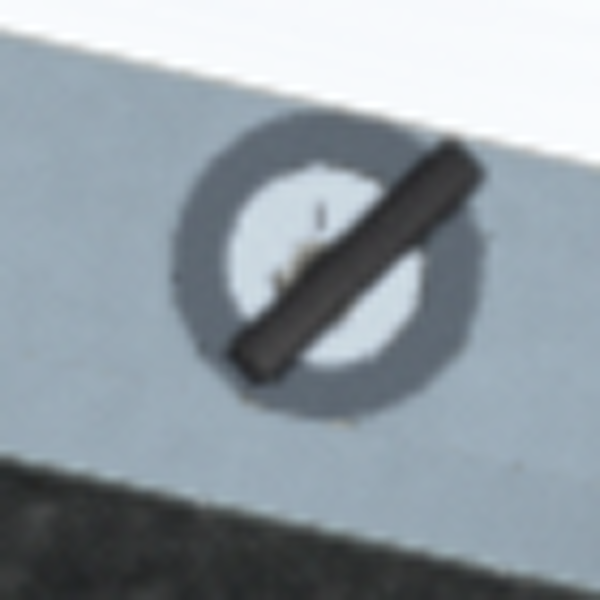

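View pics/scene13c.png

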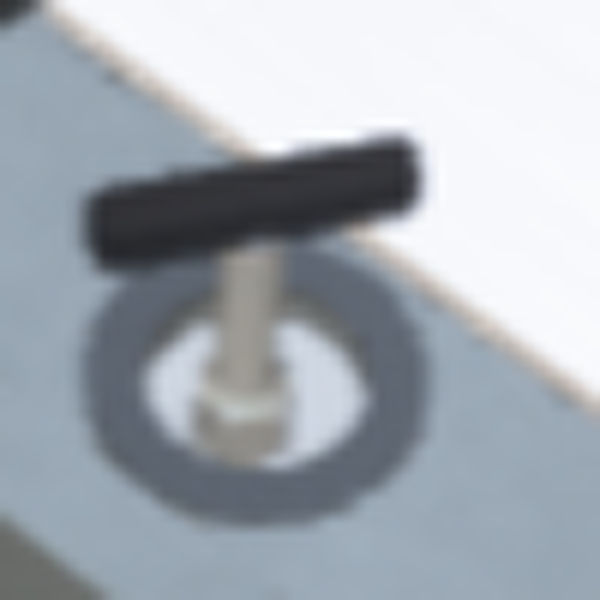

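View pics/top13.png

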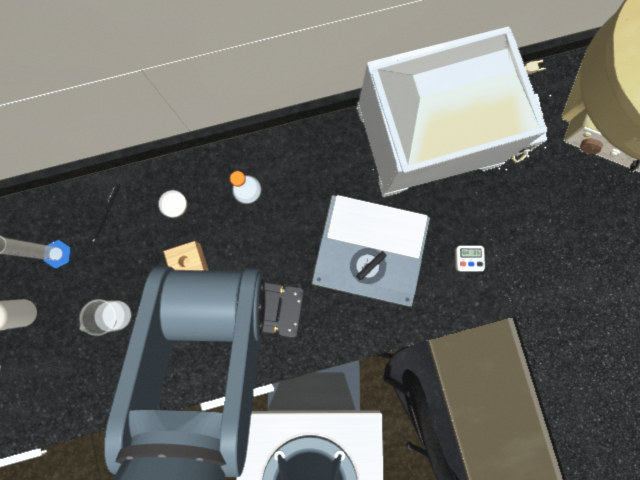

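Run:
```python
from h import *
P=lambda x,y:(330+(x+.5)*70/600-.5,235+(y+.5)*70/600-.5)
yaw=np.radians(-12.74); ex=np.array([np.cos(yaw),np.sin(yaw)]); ey=np.array([-ex[1],ex[0]]); ring=np.array([.4722,-.1277])
for uv in((321,205),(320,215),(320,228)):
    d=onz("top",P(*uv),.048)[:2]-ring; m=np.array([d@ex,d@ey])*1000-[-2.4,-.3]
    print(m,"q",np.pi-np.arctan2(m[1],m[0]))
# bar yaw
a,b=onz("top",P(252,368),.14),onz("top",P(465,160),.14); print("bar mid",(a+b)/2,"yaw",np.degrees(np.arctan2(*(b-a)[[1,0]])),np.linalg.norm(a-b))
```

```text
[18.40602607  3.70021639] q 2.9432041395183894
[15.84509638  3.41764408] q 2.9291561541412365
[12.59078919  2.72628504] q 2.928354443498183
bar mid [ 0.46793514 -0.12685594  0.14      ] yaw -46.13556855252793 0.06956583919104764
```

Run:
```python
from rig import bot
print(bot.hand_in()); s=bot.read_state(); print(s["time_s"],s["force"])
```

```text
the job is handed in; nothing more can be done
None
the job is handed in; nothing more can be done
```

I took the 74 mm-bar key from the wooden holder and lowered it in 1–3 mm steps into the lock disc's socket. I turned the disc clockwise about 180° in one sweep, let go, backed away and handed the job in at about 15 s. The wrist had enough range, so no fresh grip was needed.

**Checks that passed:**
- **Sinking:** the vertical force stayed near the key's weight (about 1 to 3 N) all the way down. The key's weight came off the wrist at the bottom, with the tip at about 30 mm by the gripper height.
- **Stop:** the wrist torque rose to 0.26 and then 0.58 N m over the last 10° of turning, against 0.12 N m of disc friction. I then relieved it before opening the fingers.
- **Final pictures:** the key stands upright in the socket, with its bar within about 5 mm of the well's centre line. The flask, dish and timer look where they were at the start.

**Checks that were off or uncertain:**
- **Disc angle:** the dark line on the disc gave 2.93–2.94 rad, a little below the 3.0 stop but above the 2.88 limit. That gap is within the picture error, and I trust the torque rise more.
- **Torque while turning:** it read mostly below the expected 0.12 N m because the sensor is noisy, so the stop was felt only at the end.
- **Camera agreement:** the two views disagreed by about 3 mm on the well centre. The key also sat about 3 mm off-centre along its bar in the grip. I allowed for that offset both when lowering and when turning.

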